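Pack the assortment tray with the finished toy buggies

ROBOT

A 6-joint arm with a two-finger parallel gripper is mounted at the origin on the work surface. World frame = base frame: x ahead of the robot, y to its left, z up, the work surface at z = 0. Lengths are in m, angles in rad, forces in N, time in s.
With the tool pointing down it reaches from about 0.325 to 1 m from the base axis. Payload 5.1 kg.
Tool frame: the origin (TCP) lies at the very end of the fingers, on their centre line; the grasp point (between the pads) lies 19 mm behind it (env.grip_depth is the distance from the TCP to the grasp point, in m); z points along the fingers, y is the line along which they close (so a half turn about z gives the same grasp; the last joint's range is limited). The gripper opens to 85 mm and grips with 20 to 120 N. Pads are 22 mm wide; open, the fingers measure 114 mm over their backs; the gripper's body (76 mm by 85 mm) begins 54 mm behind the grasp point. The pads swing forward as they close: fully open they stand 13 mm farther back than shut.
Start: joints at [-1.261, 0.124, 1.65, -0, 1.367, -0.083], TCP at [0.249, -0.6, 0.231] pointing down, gripper open.
Joint ranges: [-2.61, 2.61], [-1.02, 2.33], [0.03, 2.71], [-1.35, 4.49], [0.32, 2.68], [-2.91, 2.91]. Speed limits (rad/s): [2.57, 2.57, 3.14, 3.14, 3.14, 3.14].

INTERFACE

Orientations are given as a rotation vector (axis times angle).
In Python, from station import env, viewer, models gives the robot as it stands.
- The arm moves only by the tool apply_moves, never from a script. Its arguments are lists of equal length, an entry for each row: "travel": the shift along the world's x, y, z in units of 25 mm (1.0 is 25 mm), a list of three; "twist": the turn about the world's z in units of 10 degrees (1.0 is 10 degrees). A call has 1 to 12 rows; each row shifts and turns the commanded pose from where the row before left it; what a row does not reach is not made up. A row lasts 1/8 s, in which the tool goes at most 62.5 mm and 10.7 degrees, less where a joint would pass 70% of its speed; a pose out of reach is approached as far as the arm can. A call is refused whole if a number of a shift passes 1 or a number of a turn 1, either way. A call with a gripper value outside its range is refused whole. "grip" is the opening, from 0 (shut) to 1 (fully open), set as the call begins (left out, the last holds). The fingers move at their own pace and stop on an object; the grip force is fixed at half the most. Time passes only in rows, so rows that do not move let the fingers close. It gives the time, the measured TCP pose, the force, the opening and the grip force at its end, in the units of the state.
- env.sense(): the state, without advancing time (a new reading comes with each control period).
- viewer.snapshot(name): name is "side" or "top" or "wrist"; returns a dict with "img" (420x560x3 uint8, red, green, blue), "mtx" (3x3 intrinsics, pixels), "extrinsics" (4x4, takes a point from camera to world coordinates). Camera axes: x right, y down, z forward; pixel columns grow to the right and rows downward; lengths in m; the calibration is good to about 2 mm. A picture is of the moment at which its call begins. There is no depth.
- env.sign_off(): hands the job in; it is judged then, once.
Trained networks look in a picture, given as the dict that the camera call returned (one of the last four; its "shot" number tells which), for a name from the list of things; names that differ only in an ending like _2 or _b are one class to them, and where a whole thing is asked for, a point or a joint stands for the part that bears it (a point fixed in the world has none). Each returns a list of dicts, best first, with "p" (0 to 1); they miss things now and then, are a little off and sometimes report something else, mostly with a low value. They report only what shows in the picture. A call takes as long as a camera call.
- models.recognise(name, picture): "extent" ([left, top, right, bottom] in pixels, round what is visible of it).
- models.silhouettes(name, picture): "pixels" (420x560 bool, what is visible of it) and "extent" ([left, top, right, bottom] in pixels, round what is visible of it).
The state is a dict: "time_s": time; "joints": joint angles; "dq": joint speeds; "joint_efforts": joint torques, N m; "tcp_pos": TCP position; "eef_rot": TCP orientation; "contact_force": force on the tool from outside, world axes, zero at the start; "wrist_torque": the same for the moment, N m; "width": finger opening in m; "gripper_force": force on a finger pad.
Only numpy, scipy, OpenCV 4.12 (cv2) and the standard library are available. Lean on these libraries where they do the work, as an engineer would, in place of code of your own. Each camera call takes 0.05 s, during which the arm holds its last target. There are 200 camera calls.

TASK

Pack the violet packing tray with the four finished toy buggies, the ones with wheels and a black roof: set each one down (do not drop it) on its wheels in the bay whose floor pad has the colour of its body, near the middle of the bay and pointing along the bay's long side, either way round. Leave the two unfinished body shells without wheels and roof where they lie.

Things in the scene. Friction and masses are not known exactly. Their poses are not given: they have to be found in the camera images.
- red_car: Finished red toy buggy, loose, ~50 g: red body and rear wing, black roof, 4 black tyres (fixed) at the corners. 72 long (own x, nose -x) x 46 wide over tyres x 34 mm high. Origin: footprint centre at tyre foot, z up. Grip along own y: flat sides 26 mm apart, 6-34 mm above origin (above 20 mm only x -11 to +19), in the 34 mm gap between front and rear tyres, centred on the origin.
- yellow_car: Finished yellow toy buggy, loose, ~50 g: yellow body and rear wing, black roof, 4 black tyres (fixed) at the corners. 72 long (own x, nose -x) x 46 wide over tyres x 34 mm high. Origin: footprint centre at tyre foot, z up. Grip along own y: flat sides 26 mm apart, 6-34 mm above origin (above 20 mm only x -11 to +19), in the 34 mm gap between front and rear tyres, centred on the origin.
- white_car: Finished white toy buggy, loose, ~50 g: white body and rear wing, black roof, 4 black tyres (fixed) at the corners. 72 long (own x, nose -x) x 46 wide over tyres x 34 mm high. Origin: footprint centre at tyre foot, z up. Grip along own y: flat sides 26 mm apart, 6-34 mm above origin (above 20 mm only x -11 to +19), in the 34 mm gap between front and rear tyres, centred on the origin.
- cyan_car: Finished light blue toy buggy, loose, ~50 g: light blue body and rear wing, black roof, 4 black tyres (fixed) at the corners. 72 long (own x, nose -x) x 46 wide over tyres x 34 mm high. Origin: footprint centre at tyre foot, z up. Grip along own y: flat sides 26 mm apart, 6-34 mm above origin (above 20 mm only x -11 to +19), in the 34 mm gap between front and rear tyres, centred on the origin.
- red_shell: Look-alike that stays: loose unfinished red body shell on the table, with no tyres, black roof or wing; small dark cockpit opening, two bare steel axles. 66 mm long (own x), 26 wide (36 over axles), 14 high. Origin: centre of the underside, z up.
- yellow_shell: Look-alike that stays: loose unfinished yellow body shell on the table, with no tyres, black roof or wing; small dark cockpit opening, two bare steel axles. 66 mm long (own x), 26 wide (36 over axles), 14 high. Origin: centre of the underside, z up.
- red_pad: Red floor pad of one of the 2 x 2 bays of the violet tray (204 x 176 x 14 mm, fixed). Pad 90 mm (own x) x 76 (own y), 2 thick, fixed; gap to the 4 mm walls 3 mm; walls rise 8 mm above the pad's top. Origin: centre of its underside, so its top is at own z = 2 mm. Bay centres 100 mm apart along x, 86 along y. Which bay has which colour varies.
- yellow_pad: Yellow floor pad of one of the 2 x 2 bays of the violet tray (204 x 176 x 14 mm, fixed). Pad 90 mm (own x) x 76 (own y), 2 thick, fixed; gap to the 4 mm walls 3 mm; walls rise 8 mm above the pad's top. Origin: centre of its underside, so its top is at own z = 2 mm. Bay centres 100 mm apart along x, 86 along y. Which bay has which colour varies.
- white_pad: White floor pad of one of the 2 x 2 bays of the violet tray (204 x 176 x 14 mm, fixed). Pad 90 mm (own x) x 76 (own y), 2 thick, fixed; gap to the 4 mm walls 3 mm; walls rise 8 mm above the pad's top. Origin: centre of its underside, so its top is at own z = 2 mm. Bay centres 100 mm apart along x, 86 along y. Which bay has which colour varies.
- cyan_pad: Light blue floor pad of one of the 2 x 2 bays of the violet tray (204 x 176 x 14 mm, fixed). Pad 90 mm (own x) x 76 (own y), 2 thick, fixed; gap to the 4 mm walls 3 mm; walls rise 8 mm above the pad's top. Origin: centre of its underside, so its top is at own z = 2 mm. Bay centres 100 mm apart along x, 86 along y. Which bay has which colour varies.

How it is judged:
By the outcome, as a careful person would: the job done as asked, in the order asked, and still so for the second after the job is handed in, with the robot touching nothing.
It also fails if it takes over 99 s, if anything falls off the work surface, if the arm or the gripper's body presses on something with over 40 N, if the wrist force passes 120 N, or if a joint passes its speed limit or range.

## Working session

There is one attempt and no reset: what is moved stays moved. The work goes in short steps, Python scripts to look and compute and a tool call to move; the robot and the scene stay as the last step left them, time stands still between calls to the robot, and variables do not carry over. Pictures are saved under pics/ and viewed, at most 14 in all, crops included, and the job is handed in when it is done.

Besides the shell and the picture viewer there is one more tool, called after "Call:" by a JSON object that holds its "name" and its "arguments". apply_moves: Moves the arm, as the interface text tells. Its arguments: {"type":"object","properties":{"travel":{"type":"array","items":{"type":"array","items":{"type":"number"}}},"twist":{"type":"array","items":{"type":"number"}},"grip":{"type":"number"}},"required":["travel","twist"]}

```bash
mkdir -p pics
cat > h.py <<'E'
import numpy as np, cv2
from station import env, viewer, models
def shot(cam,name=None):
    s=viewer.snapshot(cam)
    if name: cv2.imwrite(f'pics/{name}.png',cv2.cvtColor(np.asarray(s['img']),cv2.COLOR_RGB2BGR))
    return s
def ray(s,uv,z):
    K=np.array(s['mtx']);T=np.array(s['extrinsics'])
    d=T[:3,:3]@np.linalg.solve(K,[uv[0],uv[1],1.]);o=T[:3,3]
    return o+d*(z-o[2])/d[2]
E
python3 - <<'E'
from h import *
for c in ('top','side'):
    s=shot(c,c+'0')
    print(c,np.round(s['extrinsics'],3).tolist(),np.round(s['mtx'],1).tolist())
    for n in ['red_car','yellow_car','white_car','cyan_car','red_shell','yellow_shell','red_pad','yellow_pad','white_pad','cyan_pad']:
        for r in models.silhouettes(n,s)[:2]:
            m=np.argwhere(r['pixels'])[:,::-1]; (u,v),_,_=cv2.minAreaRect(m.astype(np.float32))
            q=cv2.minAreaRect(m.astype(np.float32))
            print(n,round(r['p'],2),np.round(r['extent']),'rect',np.round(q[0],1),np.round(q[1],1),round(q[2]),'xy',np.round(ray(s,q[0],.003 if 'pad' in n else .017),3))
print(env.sense())
E
```

```text
top [[0.002, -0.998, 0.07, 0.517], [-1.0, -0.002, 0.0, -0.008], [-0.0, -0.07, -0.998, 0.776], [0.0, 0.0, 0.0, 1.0]] [[403.9, 0.0, 282.8], [0.0, 403.9, 206.6], [0.0, 0.0, 1.0]]
red_car 0.89 [441. 197. 481. 235.] rect [461.3 213.2] [26.2 41. ] 45 xy [ 0.559 -0.343  0.017]
red_car 0.19 [126. 179. 177. 238.] rect [149.9 208.1] [39.8 47.8] 18 xy [0.568 0.243 0.017]
yellow_car 0.62 [352. 260. 396. 301.] rect [372.6 282.1] [40.5 25.6] 46 xy [ 0.431 -0.175  0.017]
white_car 0.93 [288. 259. 332. 306.] rect [307.9 280.2] [26.  38.8] 38 xy [ 0.434 -0.054  0.017]
cyan_car 0.9 [364. 135. 400. 174.] rect [380.5 155.1] [38.2 25.4] 71 xy [ 0.669 -0.193  0.017]
red_shell 0.92 [367. 190. 390. 224.] rect [379.2 205.6] [16.1 34.9] 27 xy [ 0.573 -0.189  0.017]
red_shell 0.63 [351. 261. 397. 300.] rect [372.5 282.1] [40.2 24.1] 46 xy [ 0.431 -0.175  0.017]
yellow_shell 0.78 [299. 131. 322. 165.] rect [310.6 147.5] [15.6 34.3] 29 xy [ 0.684 -0.06   0.017]
red_pad 0.69 [105. 230. 161. 292.] rect [133.9 258.6] [41.3 49.4] 17 xy [0.472 0.275 0.003]
red_pad 0.34 [354. 262. 397. 303.] rect [372.8 281.8] [39.1 2
[... 1939 characters left out ...]
1, 'joints': array([-1.26056627e+00,  1.23787358e-01,  1.65032245e+00,  5.02161085e-06,
        1.36750844e+00, -8.25893735e-02]), 'dq': array([-3.49726510e-04,  4.98391110e-04, -5.20350730e-05,  6.66753480e-04,
        2.83299715e-04,  9.81621015e-04]), 'joint_efforts': array([-6.10553216e-04, -4.23596942e+01, -3.65763438e+01, -3.13284055e-06,
        5.73763700e-04, -1.47429580e-05]), 'tcp_pos': array([ 0.24878995, -0.60047685,  0.23131711]), 'eef_rot': array([-3.08116576e+00, -6.13073096e-01, -3.10857209e-06]), 'contact_force': array([-0.91073636,  0.27984367, -0.23951032]), 'wrist_torque': array([-0.05641886,  0.01499754,  0.01510645]), 'gripper_force': 0.0, 'width': 0.08564158939605995}
```

Run:
```python
import cv2
i=cv2.imread('pics/top0.png')
cv2.imwrite('pics/top0c.png',cv2.resize(i[120:310,100:500],None,fx=2,fy=2,interpolation=cv2.INTER_CUBIC))
a=cv2.resize(i[245:315,280:405],None,fx=6,fy=6,interpolation=cv2.INTER_CUBIC)
cv2.imwrite('pics/top0d.png',a)
```

```text
(no output)
```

View pics/top0c.png

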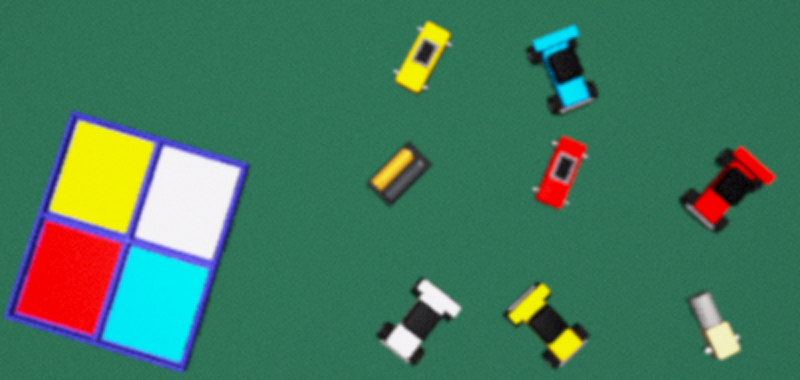

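```bash
cat >> h.py <<'E'
def yaw():
    R=cv2.Rodrigues(np.array(env.sense()['eef_rot']))[0]; return np.degrees(np.arctan2(R[1,0],R[0,0]))
def car(s,n,z=.015):
    """footprint centre and long-axis angle (deg, mod 180) from the silhouette put on height z"""
    out=[]
    for r in models.silhouettes(n,s)[:2]:
        m=np.argwhere(r['pixels'])[:,::-1]
        P=np.array([ray(s,q,z)[:2] for q in m]).astype(np.float32)*1000
        w,V=np.linalg.eigh(np.cov(P.T)); a=np.degrees(np.arctan2(V[1,1],V[0,1]))
        c=V.T@P.T; mid=V@((c.max(1)+c.min(1))/2); ext=c.max(1)-c.min(1)
        rc=cv2.minAreaRect(P)
        out.append((round(r['p'],2),'mid',np.round(mid,1),'ext',np.round(ext,1),'ang',round(a%180,1),'rect',np.round(rc[0],1),np.round(rc[1],1),round(rc[2],1)))
    return out
E
python3 - <<'E'
from h import *
s=shot('top')
for n in ['red_car','yellow_car','white_car','cyan_car']:print(n,car(s,n)[0])
for n in ['red_pad','yellow_pad','white_pad','cyan_pad']:print(n,car(s,n,.006)[0])
print(yaw())
E
```

```text
red_car (0.8, 'mid', array([ 559.5, -345.9]), 'ext', array([52.2, 82.7]), 'ang', np.float64(132.0), 'rect', array([ 558.7, -346.6]), array([52.7, 81.3]), 44.3)
yellow_car (0.81, 'mid', array([ 429.3, -175.4]), 'ext', array([45.9, 71.5]), 'ang', np.float64(42.9), 'rect', array([ 429.3, -175.3]), array([71.5, 45.3]), 42.1)
white_car (0.87, 'mid', array([433.1, -55. ]), 'ext', array([48.5, 71.6]), 'ang', np.float64(140.2), 'rect', array([433.8, -54. ]), array([48.5, 71.3]), 52.7)
cyan_car (0.75, 'mid', array([ 669.7, -193.3]), 'ext', array([50.5, 74.2]), 'ang', np.float64(17.9), 'rect', array([ 669.9, -194.4]), array([72.8, 50.4]), 20.8)
red_pad (0.8, 'mid', array([473.7, 274. ]), 'ext', array([76.2, 91.5]), 'ang', np.float64(162.5), 'rect', array([473.8, 274. ]), array([76. , 91.4]), 72.7)
yellow_pad (0.7, 'mid', array([569.8, 245.2]), 'ext', array([76.5, 90.4]), 'ang', np.float64(163.0), 'rect', array([569.6, 245.4]), array([76.3, 90.5]), 73.4)
white_pad (0.6, 'mid', array([544.6, 163.4]), 'ext', array([79.1, 91.2]), 'ang', np.float64(163.6), 'rect', array([544.5, 163.4]), array([78.9, 91.1]), 73.4)
cyan_pad (0.87, 'mid', array([449. , 191.6]), 'ext', array([79.7, 93.4]), 'ang', np.float64(160.0), 'rect', array([448.9, 191.6]), array([78.2, 90.9]), 72.7)
22.50498538601356
```

Call:
{"name": "apply_moves", "arguments": {"travel": [[1,0.86,-0.2],[1,0.86,-0.2],[1,0.86,-0.2],[1,0.86,-0.2],[1,0.86,-0.2],[1,0.86,-0.2],[1,0.86,-0.2],[1,0.86,-0.2],[1,0.86,-0.2],[1,0.86,-0.2],[1,0.86,-0.2],[1,0.86,-0.2]], "twist": [-0.59,-0.59,-0.59,-0.59,-0.59,-0.59,-0.59,-0.59,-0.59,-0.59,-0.59,-0.59], "grip": 0.8}}

```text
time_s: 3.05
tcp_pos: [0.5496, -0.3417, 0.1713]
eef_rot: [2.864, -1.29, 0.0]
contact_force: [-0.3, 0.2, 0.2]
width: 0.0685
gripper_force: 0.0
```

Run:
```python
from h import *
s=shot('wrist','w1')
print(np.round(s['extrinsics'],3).tolist(),np.round(s['mtx'],1).tolist())
for r in car(s,'red_car'):print(r)
e=env.sense();print(e['time_s'],e['tcp_pos'],yaw(),e['width'])
```

```text
[[-0.75, -0.626, -0.216, 0.605], [-0.662, 0.708, 0.245, -0.405], [-0.0, 0.327, -0.945, 0.315], [0.0, 0.0, 0.0, 1.0]] [[313.9, 0.0, 282.5], [0.0, 313.9, 206.6], [0.0, 0.0, 1.0]]
(0.91, 'mid', array([ 556.8, -345.4]), 'ext', array([47.1, 72.2]), 'ang', np.float64(137.3), 'rect', array([ 556.7, -345.4]), array([47.1, 72.1]), 47.1)
3.15 [ 0.55031066 -0.34026295  0.17054198] -48.14877177499861 0.0685119209532022
```

View pics/w1.png

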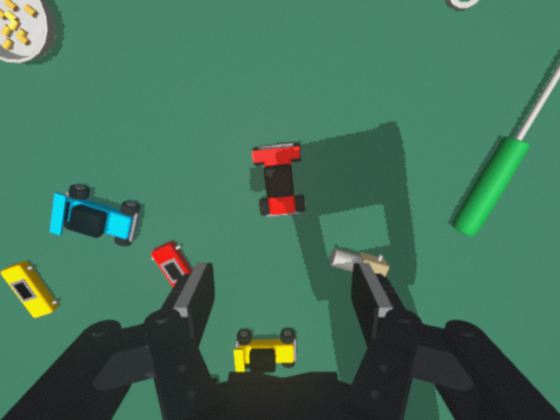

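Call:
{"name": "apply_moves", "arguments": {"travel": [[0.32,-0.12,-0.9],[0,0,-0.9],[0,0,-0.9],[0,0,-0.9],[0,0,-0.9],[0,0,-0.9],[0,0,-0.7],[0,0,-0.46],[0,0,0]], "twist": [0.25,0.25,0,0,0,0,0,0,0]}}

```text
time_s: 4.28
tcp_pos: [0.5563, -0.3451, 0.0062]
eef_rot: [-2.92, 1.159, 0.003]
contact_force: [-1.0, 0.3, -0.4]
width: 0.0685
gripper_force: 0.0
```

Call:
{"name": "apply_moves", "arguments": {"travel": [[0,0,0],[0,0,0],[0,0,0],[0,0,0],[0,0,0]], "twist": [0,0,0,0,0], "grip": 0}}

```text
time_s: 4.9
tcp_pos: [0.5576, -0.346, 0.0085]
eef_rot: [2.92, -1.159, 0.003]
contact_force: [0.5, 0.4, 5.4]
width: 0.0253
gripper_force: 59.7
```

Call:
{"name": "apply_moves", "arguments": {"travel": [[0,0,1],[0,0.2,1],[-0.15,1,1],[-0.15,1,1],[-0.15,1,0.6],[-0.15,1,0],[-0.15,1,0],[-0.15,1,0],[-0.15,1,0],[-0.15,1,0],[-0.15,1,0],[-0.15,1,0]], "twist": [0,0,0.12,0.12,0.12,0.12,0.12,0.12,0.12,0.12,0.12,0.12]}}

```text
time_s: 6.4
tcp_pos: [0.5184, -0.0888, 0.1214]
eef_rot: [-3.026, 0.845, 0.002]
contact_force: [1.1, 0.0, -0.9]
width: 0.025
gripper_force: 59.2
```

Call:
{"name": "apply_moves", "arguments": {"travel": [[-0.15,1,0],[-0.15,1,0],[-0.15,1,0],[-0.15,1,0],[-0.15,1,0],[-0.15,1,0],[-0.15,1,0],[-0.15,1,0],[-0.15,1,0],[-0.15,1,0],[-0.15,1,0],[-0.15,1,0]], "twist": [0.12,0.12,0.12,0.12,0.12,0.12,0.12,0.12,0.12,0.12,0.12,0.12]}}

```text
time_s: 7.9
tcp_pos: [0.473, 0.2107, 0.1215]
eef_rot: [3.107, -0.459, -0.002]
contact_force: [-0.6, -0.2, -1.8]
width: 0.0249
gripper_force: 59.1
```

Call:
{"name": "apply_moves", "arguments": {"travel": [[0,0.9,0],[0,0.8,0],[0,0.6,-0.4],[0,0.28,-0.8],[0,0,-0.8],[0,0,0]], "twist": [0,0,0,0,0,0]}}

```text
time_s: 8.65
tcp_pos: [0.4721, 0.2725, 0.0687]
eef_rot: [3.104, -0.462, -0.009]
contact_force: [-0.5, -0.5, -0.4]
width: 0.0248
gripper_force: 59.1
```

Run:
```python
from h import *
s=shot('wrist','w2')
for n in('red_car','red_pad'):
  for r in car(s,n,.08 if 'car' in n else .006):print(n,r)
for i in range(3):
  shot('top','t2');e=env.sense();print(e['time_s'],e['tcp_pos'],yaw(),e['width'],e['gripper_force'])
```

```text
red_pad (0.84, 'mid', array([477.7, 273.1]), 'ext', array([95.2, 93. ]), 'ang', np.float64(88.8), 'rect', array([477.3, 273. ]), array([76.4, 80.1]), 73.4)
8.85 [0.47490993 0.27382652 0.07295714] -16.935695450882964 0.025143718872694693 59.12532180547714
8.9 [0.47503249 0.27395172 0.07321793] -16.930083244828904 0.0248313622116276 59.12605404853821
8.95 [0.47502156 0.27400981 0.07330388] -16.921755475938767 0.025238162813043908 59.12658154964447
```

View pics/w2.png

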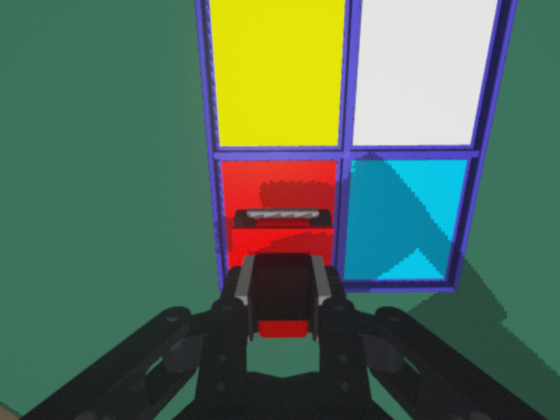

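Call:
{"name": "apply_moves", "arguments": {"travel": [[0,0,-0.7],[0,0,-0.7],[0,0,-0.5],[0,0,-0.25],[0,0,-0.1],[0,0,0],[0,0,0]], "twist": [0,0,0,0,0,0,0]}}

```text
time_s: 9.82
tcp_pos: [0.4747, 0.2742, 0.0167]
eef_rot: [-3.107, 0.461, -0.002]
contact_force: [0.5, -0.5, -0.4]
width: 0.0248
gripper_force: 59.1
```

Call:
{"name": "apply_moves", "arguments": {"travel": [[0,0,-0.06],[0,0,0],[0,0,0]], "twist": [0,0,0]}}

```text
time_s: 10.2
tcp_pos: [0.4743, 0.274, 0.0147]
eef_rot: [-3.107, 0.461, -0.0]
contact_force: [0.4, -0.6, 0.1]
width: 0.0252
gripper_force: 59.1
```

Call:
{"name": "apply_moves", "arguments": {"travel": [[0,0,-0.06],[0,0,0],[0,0,0]], "twist": [0,0,0]}}

```text
time_s: 10.58
tcp_pos: [0.4745, 0.2742, 0.0145]
eef_rot: [3.107, -0.461, -0.0]
contact_force: [-4.2, -2.7, 8.3]
width: 0.0251
gripper_force: 60.5
```

Call:
{"name": "apply_moves", "arguments": {"travel": [[0,0,0],[0,0,0],[0,0,0.4],[0,0,0.8],[0,0,1],[-0.13,-1,1],[-0.13,-1,1],[-0.13,-1,1],[-0.13,-1,0.3],[-0.13,-1,0],[-0.13,-1,0],[-0.13,-1,0]], "twist": [0,0,0,0,0,-0.17,-0.17,-0.17,-0.17,-0.17,-0.17,-0.17], "grip": 0.5}}

```text
time_s: 12.08
tcp_pos: [0.4518, 0.0983, 0.1524]
eef_rot: [-3.042, 0.782, -0.004]
contact_force: [0.1, -0.3, 0.0]
width: 0.0428
gripper_force: 0.0
```

Call:
{"name": "apply_moves", "arguments": {"travel": [[-0.13,-1,0],[-0.13,-1,0],[-0.13,-1,0],[-0.13,-1,0],[-0.13,-1,0],[-0.1,-1,0],[0,-0.14,0],[0,0,0]], "twist": [-0.17,-0.17,-0.17,-0.17,-0.17,-0.17,0,0], "grip": 0.8}}

```text
time_s: 13.08
tcp_pos: [0.4331, -0.0544, 0.1514]
eef_rot: [-2.961, 1.049, -0.002]
contact_force: [-0.6, 1.0, 1.0]
width: 0.0684
gripper_force: 0.0
```

Run:
```python
from h import *
s=shot('wrist','w3')
for r in car(s,'white_car'):print(r)
s=shot('top','t3')
for n in('white_car','red_car'):
  for r in car(s,n,.02):print(n,r)
e=env.sense();print(e['time_s'],e['tcp_pos'],yaw(),e['width'])
a=cv2.imread('pics/w3.png');b=cv2.imread('pics/t3.png')[120:330,90:370]
cv2.imwrite('pics/m3.png',np.vstack([a[:300:1,:],cv2.resize(b,None,fx=2,fy=2)[:300]]))
```

```text
(0.67, 'mid', array([432.8, -55.5]), 'ext', array([45.9, 72.8]), 'ang', np.float64(142.4), 'rect', array([432.8, -55.4]), array([45.9, 72.8]), 52.5)
white_car (0.58, 'mid', array([453.4, -69.8]), 'ext', array([25.9, 44.7]), 'ang', np.float64(65.2), 'rect', array([452.3, -68.1]), array([43.6, 24.8]), 53.3)
red_car (0.92, 'mid', array([473.9, 273.8]), 'ext', array([52.8, 73.7]), 'ang', np.float64(165.3), 'rect', array([474.1, 274.3]), array([52.8, 73.3]), 74.1)
13.325 [ 0.43283382 -0.05387497  0.15063579] -38.92619552361555 0.06827806289298603
```

View pics/m3.png

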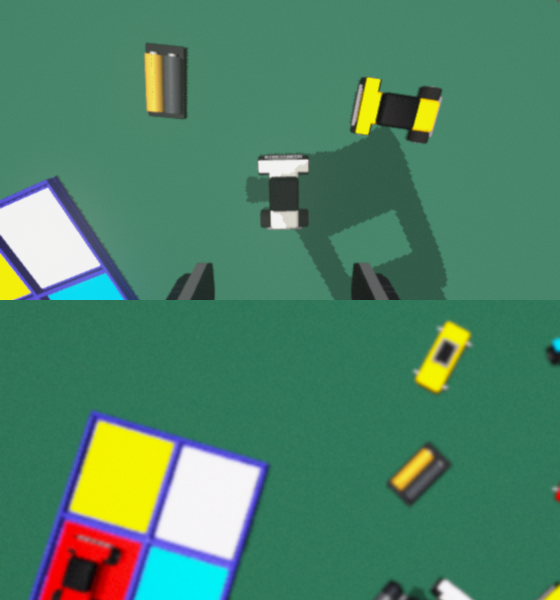

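Call:
{"name": "apply_moves", "arguments": {"travel": [[0,-0.06,-0.9],[0,0,-0.9],[0,0,-0.9],[0,0,-0.9],[0,0,-0.9],[0,0,-0.7],[0,0,-0.42],[0,0,-0.1],[0,0,0]], "twist": [0.13,0,0,0,0,0,0,0,0]}}

```text
time_s: 14.45
tcp_pos: [0.4332, -0.056, 0.008]
eef_rot: [-2.973, 1.015, -0.001]
contact_force: [0.6, -0.2, 0.4]
width: 0.0684
gripper_force: 0.0
```

Call:
{"name": "apply_moves", "arguments": {"travel": [[0,0,0],[0,0,0],[0,0,0],[0,0,0],[0,0,0]], "twist": [0,0,0,0,0], "grip": 0}}

```text
time_s: 15.08
tcp_pos: [0.4334, -0.0562, 0.0083]
eef_rot: [-2.973, 1.015, -0.002]
contact_force: [-1.6, -0.6, 5.0]
width: 0.0251
gripper_force: 59.2
```

Run:
```python
from station import env
import h
e=env.sense();print(e['time_s'],e['tcp_pos'],h.yaw(),e['width'],e['gripper_force'])
```

```text
15.075 [ 0.43344298 -0.05618516  0.00825164] -37.69335869354401 0.025068704168693664 59.241138249635696
```

Call:
{"name": "apply_moves", "arguments": {"travel": [[0,0,1],[0,0,1],[0.4,0.6,1],[0.5,1,0.6],[0.5,1,0],[0.5,1,0],[0.5,1,0],[0.5,1,0],[0.5,1,0],[0.5,1,0],[0.5,1,0],[0.1,0.16,0]], "twist": [0,0,0.25,0.25,0.25,0.25,0.25,0.25,0.25,0.25,0.1,0]}}

```text
time_s: 16.58
tcp_pos: [0.5451, 0.164, 0.0967]
eef_rot: [3.108, -0.453, -0.002]
contact_force: [-0.0, -0.1, -0.4]
width: 0.025
gripper_force: 59.0
```

Call:
{"name": "apply_moves", "arguments": {"travel": [[0,0,0],[0,0,-0.8],[0,0,-0.9],[0,0,-0.8],[0,0,-0.5],[0,0,-0.2],[0,0,-0.08],[0,0,0],[0,0,0]], "twist": [0,0,0,0,0,0,0,0,0]}}

```text
time_s: 17.7
tcp_pos: [0.5459, 0.1632, 0.0163]
eef_rot: [-3.108, 0.456, -0.002]
contact_force: [-0.5, 0.2, 0.2]
width: 0.0254
gripper_force: 59.0
```

Call:
{"name": "apply_moves", "arguments": {"travel": [[0,0,-0.07],[0,0,0],[0,0,0]], "twist": [0,0,0]}}

```text
time_s: 18.08
tcp_pos: [0.5458, 0.1631, 0.0143]
eef_rot: [-3.108, 0.456, -0.002]
contact_force: [0.4, -0.1, 1.7]
width: 0.0255
gripper_force: 59.3
```

Call:
{"name": "apply_moves", "arguments": {"travel": [[0,0,0],[0,0,0],[0,0,0.4],[0,0,0.8],[0,0,1],[0.35,-1,1],[0.35,-1,1],[0.35,-1,1],[0.35,-1,0.45],[0.35,-1,0],[0.35,-1,0],[0.35,-1,0]], "twist": [0,0,0,0,0,0.26,0.26,0.26,0.26,0.26,0.26,0.26], "grip": 0.5}}

```text
time_s: 19.58
tcp_pos: [0.6072, -0.0129, 0.1572]
eef_rot: [3.141, 0.044, 0.004]
contact_force: [-0.3, 0.5, 0.4]
width: 0.0427
gripper_force: 0.0
```

Call:
{"name": "apply_moves", "arguments": {"travel": [[0.35,-1,0],[0.35,-1,0],[0.35,-1,0],[0.35,-1,0],[0.35,-1,0],[0.35,-1,0],[0.35,-1,0],[0.05,-0.3,0],[0,0,0]], "twist": [0.26,0.26,0.26,0.26,0.26,0.26,0.2,0,0], "grip": 0.8}}

```text
time_s: 20.7
tcp_pos: [0.669, -0.1945, 0.156]
eef_rot: [3.098, 0.52, 0.001]
contact_force: [-0.1, 0.2, 0.3]
width: 0.0684
gripper_force: 0.0
```

Run:
```python
from h import *
s=shot('wrist','w4')
for r in car(s,'cyan_car'):print(r)
s=shot('top','t4')
for r in car(s,'white_car',.02):print(r)
e=env.sense();print(e['time_s'],e['tcp_pos'],yaw(),e['width'])
a=cv2.imread('pics/w4.png');b=cv2.imread('pics/t4.png')[120:330,90:370]
cv2.imwrite('pics/m4.png',np.vstack([a[:300:1,:],cv2.resize(b,None,fx=2,fy=2)[:300]]))
```

```text
(0.36, 'mid', array([ 577.1, -189.9]), 'ext', array([34.4, 69. ]), 'ang', np.float64(157.7), 'rect', array([ 577. , -189.9]), array([34.1, 69. ]), 67.1)
(0.57, 'mid', array([545.1, 161.9]), 'ext', array([51.6, 73. ]), 'ang', np.float64(166.5), 'rect', array([545.4, 163.3]), array([51.8, 72. ]), 73.6)
20.9 [ 0.66884944 -0.19355014  0.1552535 ] 19.146138510609426 0.06847150971268261
```

View pics/m4.png

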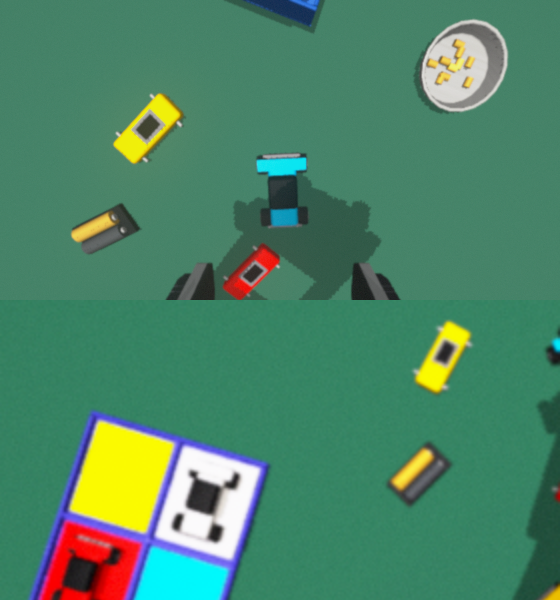

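Call:
{"name": "apply_moves", "arguments": {"travel": [[0,0,-0.9],[0,0,-0.9],[0,0,-0.9],[0,0,-0.9],[0,0,-0.9],[0,0,-0.8],[0,0,-0.5],[0,0,-0.12],[0,0,0]], "twist": [0.2,0,0,0,0,0,0,0,0]}}

```text
time_s: 22.02
tcp_pos: [0.6695, -0.1947, 0.0076]
eef_rot: [3.088, 0.575, 0.001]
contact_force: [-0.1, -0.8, 0.1]
width: 0.0681
gripper_force: 0.0
```

Call:
{"name": "apply_moves", "arguments": {"travel": [[0,0,0],[0,0,0],[0,0,0],[0,0,0],[0,0,0]], "twist": [0,0,0,0,0], "grip": 0}}

```text
time_s: 22.65
tcp_pos: [0.6697, -0.1948, 0.0081]
eef_rot: [3.088, 0.575, 0.002]
contact_force: [0.5, -0.0, 5.0]
width: 0.0252
gripper_force: 59.4
```

Run:
```python
from station import env
import h
e=env.sense();print(e['time_s'],e['tcp_pos'],h.yaw(),e['width'],e['gripper_force'])
```

```text
22.65 [ 0.66967752 -0.19477458  0.00806181] 21.101912538195677 0.025213970896483976 59.36914086341858
```

Call:
{"name": "apply_moves", "arguments": {"travel": [[0,0,1],[0,0,1],[-0.57,1,1],[-0.57,1,1],[-0.57,1,0],[-0.57,1,0],[-0.57,1,0],[-0.57,1,0],[-0.57,1,0],[-0.57,1,0],[-0.57,1,0],[-0.57,1,0]], "twist": [0,0,-0.25,-0.25,-0.25,-0.25,-0.25,-0.25,-0.25,-0.25,-0.25,-0.25]}}

```text
time_s: 24.15
tcp_pos: [0.5253, 0.0563, 0.1062]
eef_rot: [3.14, -0.109, -0.002]
contact_force: [-0.6, 1.0, -0.4]
width: 0.0251
gripper_force: 59.0
```

Call:
{"name": "apply_moves", "arguments": {"travel": [[-0.57,1,0],[-0.57,1,0],[-0.57,1,0],[-0.57,1,0],[-0.57,1,0],[-0.25,0.45,0],[0,0,0],[0,0,-0.9],[0,0,-0.9],[0,0,-0.8],[0,0,-0.5],[0,0,-0.3]], "twist": [-0.25,-0.25,-0.25,-0.25,-0.25,-0.03,0,0,0,0,0,0]}}

```text
time_s: 25.65
tcp_pos: [0.4492, 0.1912, 0.0215]
eef_rot: [3.108, -0.457, -0.001]
contact_force: [-0.8, 0.1, -1.1]
width: 0.0249
gripper_force: 59.0
```

Call:
{"name": "apply_moves", "arguments": {"travel": [[0,0,-0.2],[0,0,-0.1],[0,0,0],[0,0,0]], "twist": [0,0,0,0]}}

```text
time_s: 26.15
tcp_pos: [0.4494, 0.1919, 0.015]
eef_rot: [-3.108, 0.456, -0.001]
contact_force: [0.4, -0.4, -0.8]
width: 0.025
gripper_force: 59.0
```

Call:
{"name": "apply_moves", "arguments": {"travel": [[0,0,-0.05],[0,0,0],[0,0,0]], "twist": [0,0,0]}}

```text
time_s: 26.52
tcp_pos: [0.4495, 0.1919, 0.014]
eef_rot: [-3.108, 0.456, -0.001]
contact_force: [-1.3, 0.1, 5.3]
width: 0.025
gripper_force: 59.6
```

Call:
{"name": "apply_moves", "arguments": {"travel": [[0,0,0],[0,0,0],[0,0,0.4],[0,0,0.8],[0,0,1],[-0.05,-1,1],[-0.05,-1,1],[-0.05,-1,1],[-0.05,-1,0.45],[-0.05,-1,0],[-0.05,-1,0],[-0.05,-1,0]], "twist": [0,0,0,0,0,0.3,0.45,0.45,0.45,0.45,0.45,0.45], "grip": 0.5}}

```text
time_s: 28.02
tcp_pos: [0.4402, 0.0159, 0.1553]
eef_rot: [3.12, 0.368, 0.002]
contact_force: [-0.1, 0.3, -0.2]
width: 0.0426
gripper_force: 0.0
```

Call:
{"name": "apply_moves", "arguments": {"travel": [[-0.06,-1,0],[-0.06,-1,0],[-0.06,-1,0],[-0.06,-1,0],[-0.06,-1,0],[-0.06,-1,0],[-0.06,-1,0],[0,-0.7,0],[0,0,0]], "twist": [0.45,0.45,0.45,0.45,0.45,0.45,0.22,0,0], "grip": 0.8}}

```text
time_s: 29.15
tcp_pos: [0.4298, -0.1764, 0.1549]
eef_rot: [-2.929, -1.135, -0.0]
contact_force: [-0.2, 0.4, -0.2]
width: 0.0682
gripper_force: 0.0
```

Run:
```python
from h import *
s=shot('wrist','w5')
for r in car(s,'yellow_car'):print(r)
s=shot('top','t5')
for r in car(s,'cyan_car',.02):print(r)
e=env.sense();print(e['time_s'],e['tcp_pos'],yaw(),e['width'])
a=cv2.imread('pics/w5.png');b=cv2.imread('pics/t5.png')[120:330,90:370]
cv2.imwrite('pics/m5.png',np.vstack([a[100:300:1,:],cv2.resize(b,None,fx=2,fy=2)[:400]]))
```

```text
(0.67, 'mid', array([ 429.5, -175.5]), 'ext', array([46.5, 73.3]), 'ang', np.float64(42.7), 'rect', array([ 429.5, -175.4]), array([73.3, 46.5]), 42.7)
(0.96, 'mid', array([450. , 190.8]), 'ext', array([51.1, 75.1]), 'ang', np.float64(167.7), 'rect', array([450.2, 193. ]), array([51.4, 73.9]), 73.1)
29.35 [ 0.4297675  -0.17504921  0.15449289] 42.53797854296206 0.06849738466131618
```

View pics/m5.png

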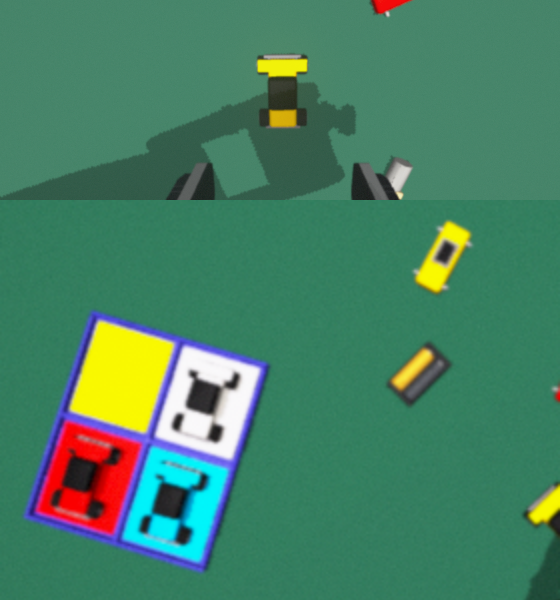

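Three cars sit centred in their bays, and the yellow car lies directly below the gripper at about (283,190) in the wrist image, aligned with it. I go down and grip it.

Call:
{"name": "apply_moves", "arguments": {"travel": [[0,0,-0.9],[0,0,-0.9],[0,0,-0.9],[0,0,-0.9],[0,0,-0.9],[0,0,-0.8],[0,0,-0.45],[0,0,-0.13],[0,0,0]], "twist": [0,0,0,0,0,0,0,0,0]}}

```text
time_s: 30.48
tcp_pos: [0.4301, -0.1758, 0.008]
eef_rot: [2.927, 1.139, 0.001]
contact_force: [0.9, 0.2, 0.5]
width: 0.0682
gripper_force: 0.0
```

Call:
{"name": "apply_moves", "arguments": {"travel": [[0,0,0],[0,0,0],[0,0,0],[0,0,0],[0,0,0]], "twist": [0,0,0,0,0], "grip": 0}}

```text
time_s: 31.1
tcp_pos: [0.4304, -0.1762, 0.0083]
eef_rot: [2.927, 1.138, 0.001]
contact_force: [0.3, 0.1, 6.3]
width: 0.0254
gripper_force: 59.5
```

Run:
```python
from station import env
import h
e=env.sense();print(e['time_s'],e['tcp_pos'],h.yaw(),e['width'],e['gripper_force'])
```

```text
31.1 [ 0.43040404 -0.17616551  0.00829693] 42.502406109516116 0.025425271605005243 59.482806622982025
```

Call:
{"name": "apply_moves", "arguments": {"travel": [[0,0,1],[0,0,1],[0.33,1,1],[0.33,1,1],[0.33,1,0],[0.33,1,0],[0.33,1,0],[0.33,1,0],[0.33,1,0],[0.33,1,0],[0.33,1,0],[0.33,1,0]], "twist": [0,0,-0.37,-0.37,-0.37,-0.37,-0.37,-0.37,-0.37,-0.37,-0.37,-0.37]}}

```text
time_s: 32.6
tcp_pos: [0.5116, 0.0751, 0.1065]
eef_rot: [-3.138, -0.148, 0.003]
contact_force: [0.1, -0.3, -1.0]
width: 0.025
gripper_force: 59.0
```

Call:
{"name": "apply_moves", "arguments": {"travel": [[0.33,1,0],[0.33,1,0],[0.33,1,0],[0.33,1,0],[0.33,1,0],[0.33,1,0],[0.31,0.86,0],[0,0,0],[0,0,-0.9],[0,0,-0.9],[0,0,-0.8],[0,0,-0.5]], "twist": [-0.37,-0.37,-0.37,-0.37,-0.37,-0.37,0,0,0,0,0,0]}}

```text
time_s: 34.1
tcp_pos: [0.5688, 0.2451, 0.0285]
eef_rot: [3.107, -0.456, -0.003]
contact_force: [1.3, 0.7, -0.4]
width: 0.025
gripper_force: 59.0
```

Call:
{"name": "apply_moves", "arguments": {"travel": [[0,0,-0.4],[0,0,-0.2],[0,0,-0.04],[0,0,0],[0,0,0]], "twist": [0,0,0,0,0]}}

```text
time_s: 34.72
tcp_pos: [0.5698, 0.2459, 0.0146]
eef_rot: [-3.108, 0.456, -0.001]
contact_force: [-0.1, -0.4, -0.0]
width: 0.0248
gripper_force: 59.2
```

Call:
{"name": "apply_moves", "arguments": {"travel": [[0,0,-0.04],[0,0,0],[0,0,0]], "twist": [0,0,0]}}

```text
time_s: 35.1
tcp_pos: [0.5699, 0.2459, 0.0143]
eef_rot: [-3.108, 0.456, -0.001]
contact_force: [-2.1, -1.1, 4.6]
width: 0.025
gripper_force: 59.9
```

Call:
{"name": "apply_moves", "arguments": {"travel": [[0,0,0],[0,0,0],[0,0,0.4],[0,0,0.8],[0,0,1],[0,-1,1],[0,-1,1],[0,-1,1],[0,-1,0.45],[0,-1,0],[0,-1,0],[0,-1,0]], "twist": [0,0,0,0,0,0,0,0,0,0,0,0], "grip": 0.5}}

```text
time_s: 36.6
tcp_pos: [0.57, 0.07, 0.1564]
eef_rot: [-3.108, 0.456, -0.004]
contact_force: [0.7, -0.0, -0.3]
width: 0.043
gripper_force: 0.0
```

Call:
{"name": "apply_moves", "arguments": {"travel": [[0,-1,0],[0,-1,0],[0,-1,0],[0,-1,0],[0,0,0],[0,0,0]], "twist": [0,0,0,0,0,0]}}

```text
time_s: 37.35
tcp_pos: [0.5698, -0.0289, 0.1554]
eef_rot: [-3.108, 0.456, -0.002]
contact_force: [0.2, 1.1, -1.8]
width: 0.0427
gripper_force: 0.0
```

Run:
```python
from h import *
s=shot('top','t6')
for n in('red','yellow','white','cyan'):
  for r in car(s,n+'_car',.02)[:1]:print(n,r)
for n in('red','yellow'):print(car(s,n+'_shell',.01)[:1])
b=cv2.imread('pics/t6.png')[120:320,90:490]
cv2.imwrite('pics/m6.png',cv2.resize(b,None,fx=2,fy=2,interpolation=cv2.INTER_CUBIC))
```

```text
red (0.71, 'mid', array([474.3, 274.5]), 'ext', array([55.6, 73.3]), 'ang', np.float64(165.5), 'rect', array([474.4, 274.7]), array([55.7, 73.1]), 75.1)
yellow (0.68, 'mid', array([570.2, 245. ]), 'ext', array([54.6, 73.2]), 'ang', np.float64(167.2), 'rect', array([570.1, 245.5]), array([54.8, 72.6]), 76.1)
white (0.57, 'mid', array([545.2, 162.2]), 'ext', array([51.2, 72.7]), 'ang', np.float64(165.3), 'rect', array([545.6, 163.2]), array([51.3, 72.2]), 73.0)
cyan (0.84, 'mid', array([450.5, 191.3]), 'ext', array([49.8, 73.5]), 'ang', np.float64(164.1), 'rect', array([450.3, 190.9]), array([49.8, 73.4]), 75.1)
[(0.7, 'mid', array([ 584. , -205.5]), 'ext', array([13.6, 35.3]), 'ang', np.float64(166.2), 'rect', array([ 584.3, -206.8]), array([13.3, 34.5]), 89.0)]
[]
```

View pics/m6.png

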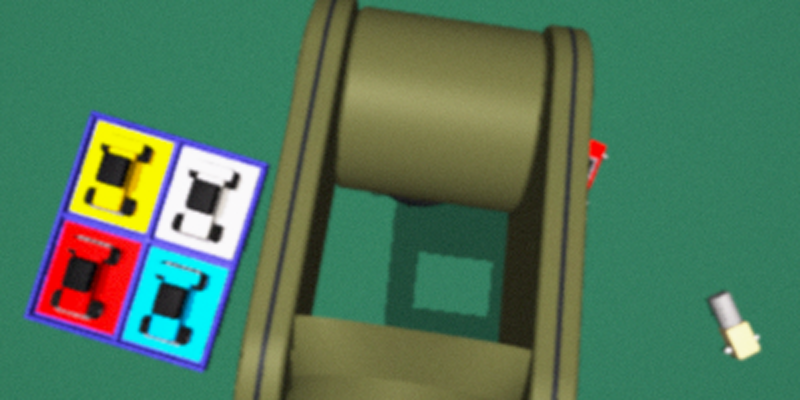

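All four cars are centred in their matching bays, and the arm is clear of everything.

```bash
python3 -c "
from station import env
print(env.sign_off())"
```

```text
the job is handed in; nothing more can be done
None
```

All four finished buggies are on their wheels near the middle of their matching bays and aligned with the long side; I left both shells alone and handed the job in at about 37 s.

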